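# Push the soap tin into its bay

### The arm

A 6-joint arm with a two-finger parallel gripper is mounted at the origin on the work surface. World frame = base frame: x ahead of the robot, y to its left, z up, the work surface at z = 0. Lengths are in m, angles in rad, forces in N, time in s.
With the tool pointing down it reaches from about 0.375 to 0.925 m from the base axis. Payload 5.7 kg.
Tool frame: the origin (TCP) lies at the very end of the fingers, on their centre line; the grasp point (between the pads) lies 19 mm behind it; y points along the fingers, z is the direction in which the jaws open and shut, and the axes are right-handed (so a half turn about y gives the same grasp; the last joint's range is limited). The gripper opens to 88 mm and grips with 3 to 60 N. Pads are 20 mm wide; open, the fingers measure 115 mm over their backs; the gripper's body (75 mm by 178 mm) begins 61 mm behind the grasp point.
Start: joints at [1.217, 0.359, 1.51, -0, 1.272, -0.115], TCP at [0.142, 0.583, 0.223] pointing down, gripper open.
Joint ranges: [-2.97, 2.97], [-1.01, 2.36], [0.21, 2.38], [-0.96, 4.11], [0.2, 2.71], [-2.98, 2.98]. Speed limits (rad/s): [2.39, 2.39, 3.14, 3.14, 3.14, 3.14].

### API

Orientations are given as a rotation vector (axis times angle).
In Python, from workcell import bot gives the robot as it stands.
- The arm moves only by the tool step_arm, never from a script. Its argument "increments" is a list of rows, each an object of numbers: "rx", "ry", "rz": the turn, a rotation vector about the tool's x, y, z normalised to -1 to 1, where 1 is 45 degrees; "dx", "dy", "dz": the shift along the tool's x, y, z normalised to -1 to 1, where 1 is 0.25 m; "fingers": the closure, from 0 (fully open) to 1 (shut). In form: [{"rx": .., "ry": .., "rz": .., "dx": .., "dy": .., "dz": .., "fingers": ..}, ...]. A call has 1 to 8 rows; each row shifts and turns the pose as measured when the row begins, along the tool's axes as they then stand; what a row does not reach is not made up. A row lasts 1/8 s, in which the tool goes at most 62.5 mm and 10.7 degrees, less where a joint would pass 70% of its speed; a pose out of reach is approached as far as the arm can. A call with a number of a shift or a turn outside -1 to 1 is refused whole. A call with a gripper value outside its range is refused whole. The fingers move at their own pace and stop on an object; "grip_force" is the grip in N (left out, the last holds). Time passes only in rows, so rows that do not move let the fingers close. It gives the time, the measured TCP pose, the force and the opening at its end, in the units of the state.
- bot.get_state(): the state, without advancing time (a new reading comes with each control period).
- bot.read_camera(name): name is "scene" or "side" or "wrist"; returns a dict with "image" (384x512x3 uint8, blue, green, red), "fx", "fy", "cx", "cy" (pixels), "cam_to_world" (4x4, takes a point from camera to world coordinates). Camera axes: x right, y up, looking along -z (the intrinsics and any distortion apply to the point x, -y, -z); pixel columns grow to the right and rows downward; lengths in m; the calibration is good to about 2 mm. A picture is of the moment at which its call begins. There is no depth.
- bot.close_job(): hands the job in, once; it reports no verdict.
The state is a dict: "time": time; "joint_positions": joint angles; "qvel": joint speeds; "effort": joint torques, N m; "eef_pos": TCP position; "ee_rot": TCP orientation; "wrist_force": force on the tool from outside, world axes, zero at the start; "moment": the same for the moment, N m; "width": opening from 0.0 (shut) to 1.0 (fully open).
Only numpy, scipy, OpenCV 4.12 (cv2) and the standard library are available. Lean on these libraries where they do the work, as an engineer would, in place of code of your own. Each camera call takes 0.05 s, during which the arm holds its last target. There are 200 camera calls.

### The job

Push the round soap tin across the tray with the fingers, in through the narrow gap between the two orange-capped posts of the soap bay, until it rests against the rail at the back of the bay. Keep the tin flat on the tray (never lift or tip it), leave the bottle, brush, scraper and dipper where they are, and finish with the hand clear.

Things in the scene. Friction and masses are not known exactly. Their poses are not given: they have to be found in the camera images.
- tin_center (a point): centre (half-way up) of the round lidded aluminium soap tin with a green disc on its lid: diameter 92 mm, 32 mm tall, about 0.2 kg, loose, sliding flat on the stainless tray, too wide to be pinched by most grippers. The tray's floor is level, 4 mm above the work surface, with a 14 mm high rim; it spans x 0.30 to 0.84 m, y -0.45 to 0.45 m.
- bay: the soap bay, fixed to the tray. Origin: on the tray floor midway between its two posts; +y points inwards through the gap, +x along the line of the posts. Posts: upright dark steel cylinders with orange caps, 22 mm in diameter, 36 mm tall, centred at x = +60 and -60 mm, y = 0, so the gap is 98 mm wide (3 mm to spare on each side of the tin).
- rail (a point): middle of the bay's back rail, 128 mm inwards (bay +y) from the bay's origin, 16 mm above the tray floor. The rail is a bent 8 mm steel rod, 20 mm tall in all: across the back, and along both sides at bay x = +66 and -66 mm from the posts to the back. Black drain stripes are drawn on the floor inside.
- home (a point): where the tin's centre comes to lie when it touches the back rail in mid-bay: 78 mm inwards (bay +y) from the bay's origin, 16 mm above the tray floor
- bottle: closed green glass bottle standing on the tray, diameter 64 mm, 190 mm tall, origin at the centre of its underside; leave alone
- brush: purple scrubbing brush with white bristles, 50 mm (its x) by 140 mm (its y), 60 mm tall, lying bristles down, origin at the centre of its underside; leave alone
- scraper: flat teal plastic comb-like lint scraper, about 50 mm (its x) by 140 mm (its y), up to 12 mm thick, origin on its underside near the middle; leave alone
- dipper: aluminium dipper, cup 104 mm across and 60 mm tall, origin at the centre of its underside, straight handle along its +y to 160 mm from the origin, at 58 mm height; leave alone
Things that resemble listed ones, but are neither listed nor needed, are in the scene too. Of the things that look like the bay, the larger one is meant.

How it is judged:
By the outcome, as a careful person would: the job done as asked, in the order asked, and still so for the second after the job is handed in, with the robot touching nothing.
It also fails if it takes over 54 s, if anything falls off the work surface, if the arm or the gripper's body presses on something with over 40 N, if the wrist force passes 120 N, or if a joint passes its speed limit or range.

## Working session

There is one attempt and no reset: what is moved stays moved. The work goes in short steps, Python scripts to look and compute and a tool call to move; the robot and the scene stay as the last step left them, time stands still between calls to the robot, and variables do not carry over. Pictures are saved under pics/ and viewed, about 8 in all and at most 12, crops included, and the job is handed in when it is done.

Besides the shell and the picture viewer there is one more tool, called after "Request:" in YAML: its name, and indented under it one key for each argument. step_arm: Moves the arm, as the interface text tells. Its arguments: {"type":"object","properties":{"increments":{"type":"array","items":{"type":"object","properties":{"rx":{"type":"number","minimum":-1,"maximum":1},"ry":{"type":"number","minimum":-1,"maximum":1},"rz":{"type":"number","minimum":-1,"maximum":1},"dx":{"type":"number","minimum":-1,"maximum":1},"dy":{"type":"number","minimum":-1,"maximum":1},"dz":{"type":"number","minimum":-1,"maximum":1},"fingers":{"type":"number"}}}},"grip_force":{"type":"number"}},"required":["increments"]}

```bash
mkdir -p pics; cat > h.py <<'E'
import numpy as np, cv2
from workcell import bot
def snap(n,f):
    c=bot.read_camera(n); cv2.imwrite('pics/'+f+'.png',c['image']); np.savez('pics/'+f+'.npz',**{k:v for k,v in c.items() if k!='image'}); return c
def world(f,u,v,z):
    c=np.load('pics/'+f+'.npz',allow_pickle=True); T=c['cam_to_world']
    d=T[:3,:3]@np.array([(u-c['cx'])/c['fx'],-(v-c['cy'])/c['fy'],-1]); o=T[:3,3]
    return o+d*(z-o[2])/d[2]
def pix(f,p):
    c=np.load('pics/'+f+'.npz',allow_pickle=True); T=c['cam_to_world']
    q=T[:3,:3].T@(np.array(p)-T[:3,3]); return np.array([c['cx']+c['fx']*q[0]/-q[2], c['cy']-c['fy']*q[1]/-q[2]])
E
python3 - <<'E'
from h import *
a=snap('scene','a');b=snap('side','b')
for c in(a,b): print({k:v for k,v in c.items() if k!='image'})
cv2.imwrite('pics/ab.png',cv2.resize(np.vstack([a['image']]),(800,600)))
cv2.imwrite('pics/bb.png',cv2.resize(b['image'],(800,600)))
print(bot.get_state())
E
```

```text
{'fx': 384.8825747993535, 'fy': 384.8825747993535, 'cx': 257.615297501549, 'cy': 188.77062470419648, 'cam_to_world': array([[ 0.5835413 , -0.54502365,  0.60202058,  0.99848104],
       [ 0.81183528,  0.37319317, -0.44905494, -0.31630069],
       [ 0.0200756 ,  0.75078365,  0.66024305,  0.6386373 ],
       [ 0.        ,  0.        ,  0.        ,  1.        ]])}
{'fx': 446.00637652894744, 'fy': 446.00637652894744, 'cx': 258.37132414971006, 'cy': 193.81388327615053, 'cam_to_world': array([[ 0.97099974,  0.18649903, -0.14959153,  0.31269706],
       [-0.23858872,  0.71577338, -0.65631082, -0.63102248],
       [-0.0153277 ,  0.67296848,  0.73951233,  0.83602003],
       [ 0.        ,  0.        ,  0.        ,  1.        ]])}
{'time': 0.1, 'joint_positions': array([ 1.21690381e+00,  3.59412795e-01,  1.51129856e+00,  2.44563051e-05,
        1.27252941e+00, -1.15075028e-01]), 'qvel': array([-0.00067875, -0.00202217, -0.00231303, -0.00031752, -0.00095978,
        0.00078951]), 'effort': array([-1.12991973e-03, -5.16355884e+01, -2.71405810e+01,  6.74442714e-02,
        2.74638610e-02,  2.15720451e-05]), 'eef_pos': array([0.14170062, 0.58239059, 0.22191545]), 'ee_rot': array([-1.56425138,  0.18785228, -0.1872137 ]), 'wrist_force': array([ 0.73934703,  0.25506242, -0.48356788]), 'moment': array([-0.03659417, -0.07238464,  0.03690061]), 'width': 0.9980336133904459}
```

View pics/ab.png

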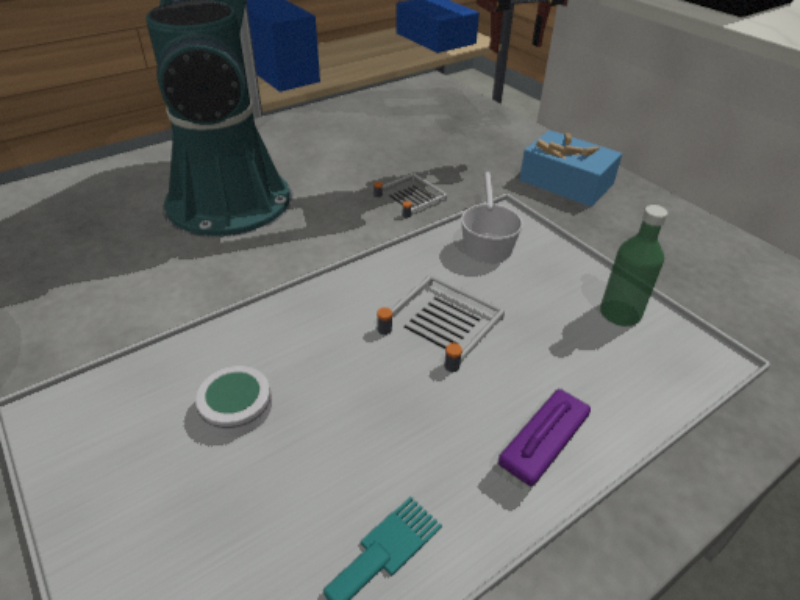

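View pics/bb.png

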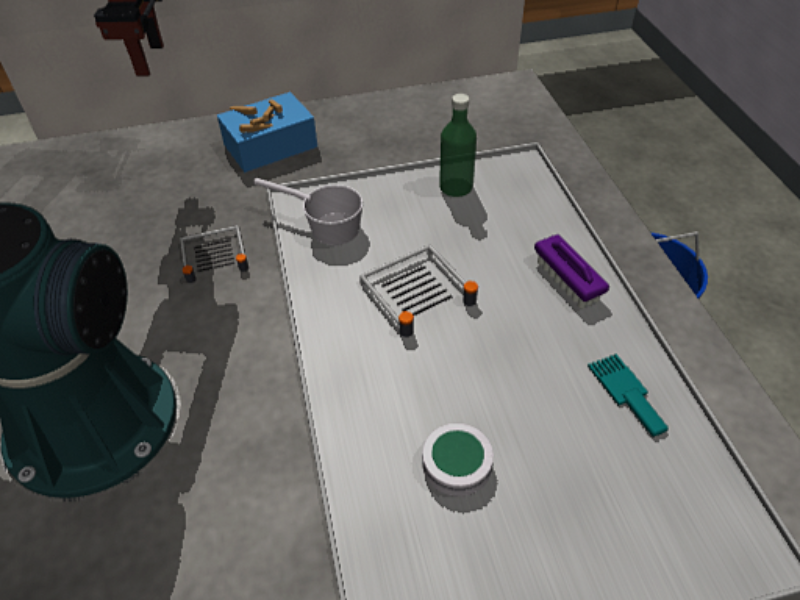

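The scene picture shows one tin at (233,393). Two things look like the bay: a large one on the tray with caps at (385,314) and (453,350), and a small one off the tray at (378,187). I choose the large one. The side view shows the tin at (458,453) and the caps at (406,317) and (470,287).

```bash
python3 - <<'E'
from h import *
from scipy.optimize import least_squares
def cent(f,lo,hi,box):
    im=cv2.imread(f'pics/{f}.png'); hsv=cv2.cvtColor(im,cv2.COLOR_BGR2HSV); m=cv2.inRange(hsv,lo,hi)
    x0,y0,x1,y1=[int(t/1.5625) for t in box]; k=np.zeros_like(m);k[y0:y1,x0:x1]=m[y0:y1,x0:x1]
    ys,xs=np.nonzero(k); return xs.mean(),ys.mean(),len(xs)
for f,boxes in (('a',[(195,360,275,430),(370,300,400,340),(440,335,470,375)]),('b',[(420,420,495,490),(395,305,420,340),(460,275,485,310)])):
    u=cent(f,(50,60,30),(95,255,255),boxes[0]); print(f,'tin',u,world(f,u[0],u[1],.036))
    for b in boxes[1:]:
        u=cent(f,(3,150,80),(20,255,255),b); print('cap',u,world(f,u[0],u[1],.037))
ims=[]
for f,(x,y) in (('a',(149,251)),('a',(275,205)),('b',(293,290)),('b',(270,190))):
    im=cv2.imread(f'pics/{f}.png')[y-37:y+38,x-50:x+50]; ims.append(cv2.resize(im,(400,300),interpolation=cv2.INTER_CUBIC))
cv2.imwrite('pics/c.png',np.vstack([np.hstack(ims[:2]),np.hstack(ims[2:])]))
E
```

```text
a tin (np.float64(148.46199701937408), np.float64(251.0327868852459), 671) [ 0.47853671 -0.19503239  0.036     ]
cap (np.float64(245.96363636363637), np.float64(200.6909090909091), 55) [0.46834091 0.04684309 0.037     ]
cap (np.float64(289.84507042253523), np.float64(223.70422535211267), 71) [0.58148089 0.08370954 0.037     ]
b tin (np.float64(292.6926121372032), np.float64(289.8496042216359), 758) [ 0.47905636 -0.19394824  0.036     ]
cap (np.float64(259.4), np.float64(202.78333333333333), 60) [0.46981053 0.04946726 0.037     ]
cap (np.float64(301.0), np.float64(183.0), 51) [0.58495446 0.08662581 0.037     ]
```

View pics/c.png

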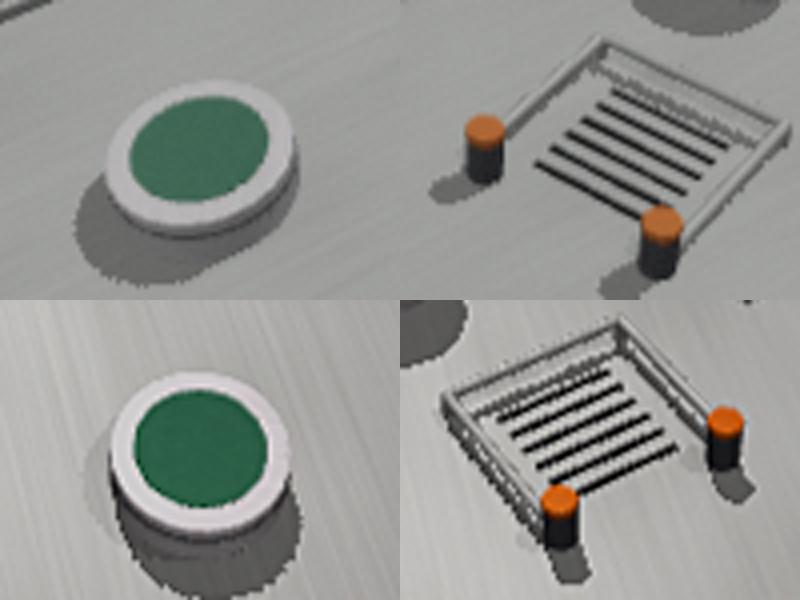

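Tin at about (0.479,-0.194) and posts 120 mm apart, as they should be. The crop confirms the round tin with the green disc and the large bay on the tray. Next I work out bay coordinates and the moves.

```bash
cat >> h.py <<'E'
from scipy.spatial.transform import Rotation as Ro
P1=np.array([.4691,.0482]);P2=np.array([.5832,.0852]);O=(P1+P2)/2
ex=(P2-P1)/np.linalg.norm(P2-P1);ey=np.array([-ex[1],ex[0]])
def b2w(x,y): return O+x*ex+y*ey
def w2b(p): d=np.array(p[:2])-O; return np.array([d@ex,d@ey])
def need(p,deg):
    """shift & turn (normalised, tool axes) to reach TCP p with push dir at world angle deg (deg None: as is)"""
    s=bot.get_state();R=Ro.from_rotvec(s['ee_rot']);d=R.inv().apply(np.array(p)-s['eef_pos'])/.25
    a=np.radians(deg);best=None
    for sg in(1,-1):
        x=sg*np.array([np.cos(a),np.sin(a),0]);y=np.array([0,0,-1.]);z=np.cross(x,y)
        r=(R.inv()*Ro.from_matrix(np.c_[x,y,z])).as_rotvec()
        if best is None or np.linalg.norm(r)<np.linalg.norm(best): best=r
    print('shift',d.round(3),'turn',(best/(np.pi/4)).round(3),'| t',s['time'].round(2) if hasattr(s['time'],'round') else s['time'],'pos',s['eef_pos'].round(4),'bay',w2b(s['eef_pos']).round(4),'F',s['wrist_force'].round(1),'w',round(float(s['width']),3),'q6',s['joint_positions'][5].round(2))
E
python3 - <<'E'
from h import *
t=np.array([.4788,-.1945]);print('tin bay',w2b(t),'yaw',np.degrees(np.arctan2(ex[1],ex[0])),'home',b2w(0,.078))
g=b2w(0,-.115);d=(g-t)/np.linalg.norm(g-t);ang=np.degrees(np.arctan2(d[1],d[0]))
print('goal',g,'ang',ang,'dist',np.linalg.norm(g-t)); st=t-d*.08;print('start',st, 'contact',t-d*.0514)
print(Ro.from_rotvec(bot.get_state()['ee_rot']).as_matrix().round(3))
need([.45,.25,.25],ang); need([*st,.15],ang)
print('bottle',world('a',624/1.5625,315/1.5625,.004))
E
```

```text
tin bay [-0.1256118  -0.23385709] yaw 17.966683697999226 home [0.50208981 0.14089641]
goal [ 0.56162335 -0.04269214] ang 61.38399456299234 dist 0.17293158289732555
start [ 0.44048503 -0.26472794] contact [ 0.45418263 -0.23962145]
[[ 0.972 -0.001  0.237]
 [-0.237 -0.002  0.972]
 [-0.    -1.    -0.002]]
shift [ 1.513 -0.111 -1.   ] turn [ 0.002 -1.668 -0.002] | t 0.1 pos [0.1417 0.5824 0.2219] bay [-0.2066  0.6091] F [ 0.7  0.3 -0.5] w 0.998 q6 -0.12
shift [ 1.963  0.292 -3.009] turn [ 0.002 -1.668 -0.002] | t 0.1 pos [0.1417 0.5824 0.2219] bay [-0.2066  0.6091] F [ 0.7  0.3 -0.5] w 0.998 q6 -0.12
bottle [0.65306794 0.37237735 0.004     ]
```

Request:
step_arm:
  increments:
    - {"dx": 0.19, "dy": -0.02, "dz": -0.12, "fingers": 0.545}
    - {"dx": 0.19, "dy": -0.02, "dz": -0.12, "fingers": 0.545}
    - {"dx": 0.19, "dy": -0.02, "dz": -0.12, "fingers": 0.545}
    - {"dx": 0.19, "dy": -0.02, "dz": -0.12, "fingers": 0.545}
    - {"dx": 0.19, "dy": -0.02, "dz": -0.12, "fingers": 0.545}
    - {"dx": 0.19, "dy": -0.02, "dz": -0.12, "fingers": 0.545}
    - {"dx": 0.19, "dy": 0, "dz": -0.12, "fingers": 0.545}
    - {"dx": 0.19, "dy": 0, "dz": -0.12, "fingers": 0.545}

```text
schema error: expected keys rx, ry, rz, dx, dy, dz, fingers
```

```bash
python3 -c "
from h import *
need([.4405,-.2647,.15],61.4)"
```

```text
shift [ 1.963  0.292 -3.009] turn [ 0.002 -1.669 -0.002] | t 0.1 pos [0.1417 0.5824 0.2219] bay [-0.2066  0.6091] F [ 0.7  0.3 -0.5] w 0.998 q6 -0.12
```

All keys are needed in each row.

Request:
step_arm:
  increments:
    - {"rx": 0, "ry": 0, "rz": 0, "dx": 0.19, "dy": -0.02, "dz": -0.12, "fingers": 0.545}
    - {"rx": 0, "ry": 0, "rz": 0, "dx": 0.19, "dy": -0.02, "dz": -0.12, "fingers": 0.545}
    - {"rx": 0, "ry": 0, "rz": 0, "dx": 0.19, "dy": -0.02, "dz": -0.12, "fingers": 0.545}
    - {"rx": 0, "ry": 0, "rz": 0, "dx": 0.19, "dy": -0.02, "dz": -0.12, "fingers": 0.545}
    - {"rx": 0, "ry": 0, "rz": 0, "dx": 0.19, "dy": -0.02, "dz": -0.12, "fingers": 0.545}
    - {"rx": 0, "ry": 0, "rz": 0, "dx": 0.19, "dy": -0.02, "dz": -0.12, "fingers": 0.545}
    - {"rx": 0, "ry": 0, "rz": 0, "dx": 0.19, "dy": 0, "dz": -0.12, "fingers": 0.545}
    - {"rx": 0, "ry": 0, "rz": 0, "dx": 0.19, "dy": 0, "dz": -0.12, "fingers": 0.545}

```text
time: 1.1
eef_pos: [0.4604, 0.2525, 0.2505]
ee_rot: [-1.566, 0.183, -0.18]
wrist_force: [0.4, 1.4, 0.6]
width: 0.457
```

```bash
python3 -c "
from h import *
need([.4405,-.2647,.15],61.4)"
```

```text
shift [ 0.396  0.408 -2.031] turn [ 0.002 -1.658 -0.005] | t 1.1 pos [0.4604 0.2525 0.2505] bay [-0.0052  0.197 ] F [0.4 1.4 0.6] w 0.457 q6 -0.97
```

Request:
step_arm:
  increments:
    - {"rx": 0, "ry": 0, "rz": 0, "dx": 0.05, "dy": 0, "dz": -0.24, "fingers": 0.545}
    - {"rx": 0, "ry": 0, "rz": 0, "dx": 0.05, "dy": 0, "dz": -0.24, "fingers": 0.545}
    - {"rx": 0, "ry": 0, "rz": 0, "dx": 0.05, "dy": 0, "dz": -0.24, "fingers": 0.545}
    - {"rx": 0, "ry": 0, "rz": 0, "dx": 0.05, "dy": 0, "dz": -0.24, "fingers": 0.545}
    - {"rx": 0, "ry": 0, "rz": 0, "dx": 0.05, "dy": 0, "dz": -0.24, "fingers": 0.545}
    - {"rx": 0, "ry": 0, "rz": 0, "dx": 0.05, "dy": 0, "dz": -0.24, "fingers": 0.545}
    - {"rx": 0, "ry": 0, "rz": 0, "dx": 0.05, "dy": 0, "dz": -0.24, "fingers": 0.545}
    - {"rx": 0, "ry": 0, "rz": 0, "dx": 0.05, "dy": 0, "dz": -0.24, "fingers": 0.545}

```text
time: 2.1
eef_pos: [0.4485, -0.2477, 0.2505]
ee_rot: [-1.565, 0.182, -0.181]
wrist_force: [1.3, 0.7, 0.8]
width: 0.454
```

Request:
step_arm:
  increments:
    - {"rx": 0, "ry": -0.21, "rz": 0, "dx": 0, "dy": 0, "dz": 0, "fingers": 0.545}
    - {"rx": 0, "ry": -0.21, "rz": 0, "dx": 0, "dy": 0, "dz": 0, "fingers": 0.545}
    - {"rx": 0, "ry": -0.21, "rz": 0, "dx": 0, "dy": 0, "dz": 0, "fingers": 0.545}
    - {"rx": 0, "ry": -0.21, "rz": 0, "dx": 0, "dy": 0, "dz": 0, "fingers": 0.545}
    - {"rx": 0, "ry": -0.21, "rz": 0, "dx": 0, "dy": 0, "dz": 0, "fingers": 0.545}
    - {"rx": 0, "ry": -0.21, "rz": 0, "dx": 0, "dy": 0, "dz": 0, "fingers": 0.545}
    - {"rx": 0, "ry": -0.21, "rz": 0, "dx": 0, "dy": 0, "dz": 0, "fingers": 0.545}
    - {"rx": 0, "ry": -0.21, "rz": 0, "dx": 0, "dy": 0, "dz": 0, "fingers": 0.545}

```text
time: 3.1
eef_pos: [0.4771, -0.1937, 0.2403]
ee_rot: [-1.485, -0.714, 0.864]
wrist_force: [1.1, 1.0, 0.4]
width: 0.456
```

```bash
python3 -c "
from h import *
need([.4405,-.2647,.012],61.4)"
```

```text
shift [-0.217  0.943 -0.02 ] turn [ 0.007 -0.085 -0.139] | t 3.1 pos [ 0.4771 -0.1937  0.2403] bay [-0.127  -0.2325] F [1.1 1.  0.4] w 0.456 q6 -2.98
```

Joint 6 hit its limit, so I use the equivalent half-turn grasp instead.

Request:
step_arm:
  increments:
    - {"rx": 0, "ry": 0.23, "rz": 0, "dx": 0, "dy": 0, "dz": 0, "fingers": 0.545}
    - {"rx": 0, "ry": 0.23, "rz": 0, "dx": 0, "dy": 0, "dz": 0, "fingers": 0.545}
    - {"rx": 0, "ry": 0.23, "rz": 0, "dx": 0, "dy": 0, "dz": 0, "fingers": 0.545}
    - {"rx": 0, "ry": 0.23, "rz": 0, "dx": 0, "dy": 0, "dz": 0, "fingers": 0.545}
    - {"rx": 0, "ry": 0.23, "rz": 0, "dx": 0, "dy": 0, "dz": 0, "fingers": 0.545}
    - {"rx": 0, "ry": 0.23, "rz": 0, "dx": 0, "dy": 0, "dz": 0, "fingers": 0.545}
    - {"rx": 0, "ry": 0.23, "rz": 0, "dx": 0, "dy": 0, "dz": 0, "fingers": 0.545}
    - {"rx": 0, "ry": 0.23, "rz": 0, "dx": 0, "dy": 0, "dz": 0, "fingers": 0.545}

```text
time: 4.1
eef_pos: [0.4754, -0.1883, 0.2366]
ee_rot: [-1.642, 0.408, -0.353]
wrist_force: [0.5, -0.2, -0.8]
width: 0.455
```

Request:
step_arm:
  increments:
    - {"rx": 0, "ry": 0.23, "rz": 0, "dx": 0, "dy": 0, "dz": 0, "fingers": 0.545}
    - {"rx": 0, "ry": 0.23, "rz": 0, "dx": 0, "dy": 0, "dz": 0, "fingers": 0.545}
    - {"rx": 0, "ry": 0.23, "rz": 0, "dx": 0, "dy": 0, "dz": 0, "fingers": 0.545}
    - {"rx": 0, "ry": 0.23, "rz": 0, "dx": 0, "dy": 0, "dz": 0, "fingers": 0.545}
    - {"rx": 0, "ry": 0.23, "rz": 0, "dx": 0, "dy": 0, "dz": 0, "fingers": 0.545}
    - {"rx": 0, "ry": 0.23, "rz": 0, "dx": 0, "dy": 0, "dz": 0, "fingers": 0.545}
    - {"rx": 0, "ry": 0.23, "rz": 0, "dx": 0, "dy": 0, "dz": 0, "fingers": 0.545}
    - {"rx": 0, "ry": 0.23, "rz": 0, "dx": 0, "dy": 0, "dz": 0, "fingers": 0.545}

```text
time: 5.1
eef_pos: [0.4726, -0.1868, 0.2334]
ee_rot: [-1.101, 1.487, -1.559]
wrist_force: [-0.4, -0.1, -0.2]
width: 0.457
```

```bash
python3 -c "
from h import *
need([.4405,-.2647,.012],61.4)"
```

```text
shift [0.24  0.916 0.025] turn [0.024 0.123 0.138] | t 5.1 pos [ 0.4726 -0.1868  0.2334] bay [-0.1291 -0.2246] F [-0.4 -0.1 -0.2] w 0.457 q6 0.01
```

Request:
step_arm:
  increments:
    - {"rx": 0.02, "ry": 0.12, "rz": 0.14, "dx": 0, "dy": 0, "dz": 0, "fingers": 0.545}
    - {"rx": 0, "ry": 0, "rz": 0, "dx": 0.12, "dy": 0, "dz": 0.01, "fingers": 0.545}
    - {"rx": 0, "ry": 0, "rz": 0, "dx": 0.12, "dy": 0, "dz": 0.01, "fingers": 0.545}
    - {"rx": 0, "ry": 0, "rz": 0, "dx": 0, "dy": 0, "dz": 0, "fingers": 0.545}

```text
time: 5.6
eef_pos: [0.4471, -0.2418, 0.2318]
ee_rot: [-0.927, 1.574, -1.561]
wrist_force: [-0.8, 0.3, 0.5]
width: 0.455
```

```bash
python3 -c "
from h import *
need([.4405,-.2647,.012],61.4)"
```

```text
shift [0.098 0.879 0.026] turn [ 0.007 -0.002 -0.007] | t 5.6 pos [ 0.4471 -0.2418  0.2318] bay [-0.1704 -0.2691] F [-0.8  0.3  0.5] w 0.455 q6 -0.14
```

Request:
step_arm:
  increments:
    - {"rx": 0, "ry": 0, "rz": 0, "dx": 0.1, "dy": 0, "dz": 0.02, "fingers": 0.545}
    - {"rx": 0, "ry": 0, "rz": 0, "dx": 0, "dy": 0.2, "dz": 0, "fingers": 0.545}
    - {"rx": 0, "ry": 0, "rz": 0, "dx": 0, "dy": 0.2, "dz": 0, "fingers": 0.545}
    - {"rx": 0, "ry": 0, "rz": 0, "dx": 0, "dy": 0.2, "dz": 0, "fingers": 0.545}
    - {"rx": 0, "ry": 0, "rz": 0, "dx": 0, "dy": 0.12, "dz": 0, "fingers": 0.545}
    - {"rx": 0, "ry": 0, "rz": 0, "dx": 0, "dy": 0, "dz": 0, "fingers": 0.545}

```text
time: 6.35
eef_pos: [0.4425, -0.2612, 0.0476]
ee_rot: [-0.923, 1.573, -1.56]
wrist_force: [-0.1, 0.4, -0.8]
width: 0.453
```

```bash
python3 -c "
from h import *
need([.4405,-.2647,.012],61.4)"
```

```text
shift [0.017 0.142 0.   ] turn [ 0.004 -0.002 -0.01 ] | t 6.35 pos [ 0.4425 -0.2612  0.0476] bay [-0.1807 -0.2861] F [-0.1  0.4 -0.8] w 0.453 q6 -0.18
```

Request:
step_arm:
  increments:
    - {"rx": 0, "ry": 0, "rz": 0, "dx": 0.02, "dy": 0.08, "dz": 0, "fingers": 0.545}
    - {"rx": 0, "ry": 0, "rz": 0, "dx": 0, "dy": 0.06, "dz": 0, "fingers": 0.545}
    - {"rx": 0, "ry": 0, "rz": 0, "dx": 0, "dy": 0, "dz": 0, "fingers": 0.545}

```text
time: 6.72
eef_pos: [0.4429, -0.2653, 0.0145]
ee_rot: [-0.922, 1.568, -1.562]
wrist_force: [0.1, -0.1, -0.4]
width: 0.454
```

```bash
python3 -c "
from h import *
g=b2w(0,-.115);d=np.array([np.cos(np.radians(61.4)),np.sin(np.radians(61.4))])
need([*(g-d*.0514),.012],61.4)
a=snap('scene','d')['image'];b=snap('side','e')['image']
cv2.imwrite('pics/de.png',np.vstack([cv2.resize(a[130:330,50:350],(600,400))[:300],cv2.resize(b[130:330,150:450],(600,400))[100:]]))
"
```

```text
shift [-0.803  0.016 -0.01 ] turn [-0.001 -0.001 -0.01 ] | t 6.725 pos [ 0.4429 -0.2653  0.0145] bay [-0.1816 -0.2901] F [ 0.1 -0.1 -0.4] w 0.454 q6 -0.19
```

View pics/de.png

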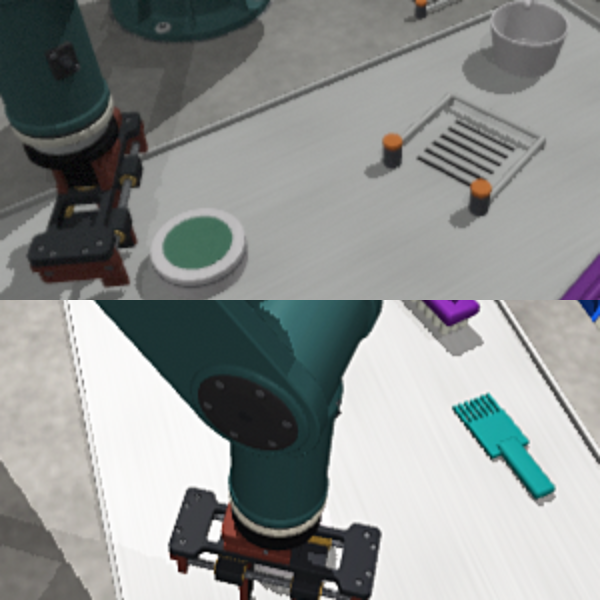

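The fingers are low and right behind the tin, which shows at (195,245) in the upper crop. Now I push towards the bay axis.

Request:
step_arm:
  increments:
    - {"rx": 0, "ry": 0, "rz": 0, "dx": -0.04, "dy": 0, "dz": 0, "fingers": 0.545}
    - {"rx": 0, "ry": 0, "rz": 0, "dx": -0.04, "dy": 0, "dz": 0, "fingers": 0.545}
    - {"rx": 0, "ry": 0, "rz": 0, "dx": -0.04, "dy": 0, "dz": 0, "fingers": 0.545}
    - {"rx": 0, "ry": 0, "rz": 0, "dx": -0.04, "dy": 0, "dz": 0, "fingers": 0.545}
    - {"rx": 0, "ry": 0, "rz": 0, "dx": -0.04, "dy": 0, "dz": 0, "fingers": 0.545}
    - {"rx": 0, "ry": 0, "rz": 0, "dx": -0.04, "dy": 0, "dz": 0, "fingers": 0.545}
    - {"rx": 0, "ry": 0, "rz": 0, "dx": -0.04, "dy": 0, "dz": 0, "fingers": 0.545}
    - {"rx": 0, "ry": 0, "rz": 0, "dx": -0.04, "dy": 0, "dz": 0, "fingers": 0.545}

```text
time: 7.82
eef_pos: [0.4853, -0.1912, 0.0177]
ee_rot: [-0.92, 1.564, -1.566]
wrist_force: [-0.7, -1.6, -0.6]
width: 0.457
```

```bash
cat >> h.py <<'E'
def tin(n,f):
    c=snap(n,f);m=cv2.inRange(cv2.cvtColor(c['image'],cv2.COLOR_BGR2HSV),(65,60,30),(90,255,120))
    k,l,s,ce=cv2.connectedComponentsWithStats(m[150:],connectivity=4)
    for i in range(1,k):
        if s[i,4]>150:
            w=world(f,ce[i][0],ce[i][1]+150,.036)
            if .3<w[0]<.84 and abs(w[1])<.45: print(n,s[i].tolist(),w.round(4),'bay',w2b(w).round(4))
E
python3 -c "
from h import *
g=b2w(0,-.115);d=np.array([np.cos(np.radians(61.4)),np.sin(np.radians(61.4))])
need([*(g-d*.0514),.012],61.4)
tin('scene','f');tin('side','g')
"
```

```text
shift [-0.462  0.026 -0.017] turn [-0.007 -0.001 -0.009] | t 7.825 pos [ 0.4853 -0.1912  0.0177] bay [-0.1184 -0.2327] F [-0.7 -1.6 -0.6] w 0.457 q6 -0.02
scene [385, 0, 40, 59, 1370] [0.6234 0.4153 0.036 ] bay [0.2001 0.3016]
scene [162, 88, 34, 26, 657] [ 0.5108 -0.1455  0.036 ] bay [-0.0801 -0.1971]
scene [220, 195, 54, 39, 194] [ 0.7738 -0.1669  0.036 ] bay [ 0.1635 -0.2986]
side [242, 0, 89, 79, 1256] [0.5595 0.1343 0.036 ] bay [0.0526 0.054 ]
```

The tin sits centred in the finger cradle, 52 mm ahead of the TCP. I continue.

Request:
step_arm:
  increments:
    - {"rx": 0, "ry": 0, "rz": 0, "dx": -0.045, "dy": 0.015, "dz": -0.002, "fingers": 0.545}
    - {"rx": 0, "ry": 0, "rz": 0, "dx": -0.045, "dy": 0.01, "dz": -0.002, "fingers": 0.545}
    - {"rx": 0, "ry": 0, "rz": 0, "dx": -0.045, "dy": 0.005, "dz": -0.002, "fingers": 0.545}
    - {"rx": 0, "ry": 0, "rz": 0, "dx": -0.045, "dy": 0.005, "dz": -0.002, "fingers": 0.545}
    - {"rx": 0, "ry": 0, "rz": 0, "dx": -0.045, "dy": 0.005, "dz": -0.002, "fingers": 0.545}
    - {"rx": 0, "ry": 0, "rz": 0, "dx": -0.045, "dy": 0.005, "dz": -0.002, "fingers": 0.545}
    - {"rx": 0, "ry": 0, "rz": 0, "dx": -0.045, "dy": 0.005, "dz": -0.002, "fingers": 0.545}
    - {"rx": 0, "ry": 0, "rz": 0, "dx": -0.045, "dy": 0.005, "dz": -0.002, "fingers": 0.545}

```text
time: 8.93
eef_pos: [0.5278, -0.1063, 0.0043]
ee_rot: [-0.922, 1.561, -1.567]
wrist_force: [-5.7, -11.5, 17.6]
width: 0.456
```

```bash
python3 -c "
from h import *
g=b2w(0,-.115);d=np.array([np.cos(np.radians(61.4)),np.sin(np.radians(61.4))])
need([*(g-d*.0514),.012],61.4)
tin('scene','h1')
"
```

```text
shift [-0.083 -0.03  -0.003] turn [-0.009  0.001 -0.007] | t 8.925 pos [ 0.5278 -0.1063  0.0043] bay [-0.0518 -0.1651] F [ -5.7 -11.5  17.6] w 0.456 q6 0.16
scene [385, 0, 40, 58, 1384] [0.6235 0.4159 0.036 ] bay [0.2003 0.3021]
scene [216, 83, 27, 25, 536] [ 0.555  -0.0574  0.036 ] bay [-0.0108 -0.1269]
```

The fingertips brushed the floor. I raise them slightly and finish the push.

Request:
step_arm:
  increments:
    - {"rx": 0, "ry": 0, "rz": 0, "dx": 0, "dy": -0.035, "dz": 0, "fingers": 0.545}
    - {"rx": 0, "ry": 0, "rz": 0, "dx": -0.035, "dy": 0, "dz": -0.002, "fingers": 0.545}
    - {"rx": 0, "ry": 0, "rz": 0, "dx": -0.03, "dy": 0, "dz": -0.002, "fingers": 0.545}
    - {"rx": 0, "ry": 0, "rz": 0, "dx": 0, "dy": 0, "dz": 0, "fingers": 0.545}

```text
time: 9.48
eef_pos: [0.5361, -0.0882, 0.0137]
ee_rot: [-0.921, 1.561, -1.566]
wrist_force: [0.4, -0.4, 0.4]
width: 0.458
```

```bash
python3 -c "
from h import *
g=b2w(0,-.115);d=np.array([np.cos(np.radians(61.4)),np.sin(np.radians(61.4))])
need([*(g-d*.0514),.012],61.4)
tin('scene','h2')
"
```

```text
shift [-0.003  0.007  0.003] turn [-0.009  0.001 -0.009] | t 9.475 pos [ 0.5361 -0.0882  0.0137] bay [-0.0383 -0.1504] F [ 0.4 -0.4  0.4] w 0.458 q6 0.2
scene [179, 0, 47, 38, 1007] [0.3051 0.0219 0.036 ] bay [-0.2241  0.0256]
scene [385, 0, 40, 59, 1397] [0.6242 0.4151 0.036 ] bay [0.2007 0.3011]
scene [226, 82, 26, 24, 500] [ 0.5639 -0.0379  0.036 ] bay [ 0.0036 -0.1112]
```

Request:
step_arm:
  increments:
    - {"rx": 0, "ry": 0, "rz": 0, "dx": 0.1, "dy": 0, "dz": 0, "fingers": 0.545}
    - {"rx": 0, "ry": 0, "rz": 0, "dx": 0.1, "dy": -0.1, "dz": 0, "fingers": 0.545}
    - {"rx": 0, "ry": 0, "rz": 0, "dx": 0, "dy": -0.2, "dz": 0, "fingers": 0.545}
    - {"rx": 0, "ry": -0.22, "rz": 0, "dx": 0, "dy": 0, "dz": 0, "fingers": 0.545}
    - {"rx": 0, "ry": -0.22, "rz": 0, "dx": 0, "dy": 0, "dz": 0, "fingers": 0.545}
    - {"rx": 0, "ry": -0.22, "rz": 0, "dx": 0, "dy": 0, "dz": 0, "fingers": 0.545}
    - {"rx": 0, "ry": -0.22, "rz": 0, "dx": 0, "dy": 0, "dz": 0, "fingers": 0.545}
    - {"rx": 0, "ry": -0.22, "rz": 0, "dx": 0, "dy": 0, "dz": 0, "fingers": 0.545}

```text
time: 10.52
eef_pos: [0.5095, -0.1335, 0.0893]
ee_rot: [-1.361, 0.913, -0.919]
wrist_force: [0.4, 0.3, 0.1]
width: 0.457
```

```bash
python3 -c "
from h import *
tin('scene','h3');tin('side','h4')
need([*b2w(0,-.197),.013],107.97)
"
```

```text
scene [385, 0, 40, 59, 1394] [0.6234 0.4159 0.036 ] bay [0.2002 0.3021]
scene [220, 82, 32, 25, 611] [ 0.5616 -0.042   0.036 ] bay [ 0.0002 -0.1143]
scene [220, 195, 54, 39, 191] [ 0.7737 -0.1668  0.036 ] bay [ 0.1634 -0.2984]
side [306, 0, 23, 41, 271] [0.6253 0.1162 0.036 ] bay [0.1096 0.0165]
shift [0.07  0.308 0.304] turn [-0.011  0.092 -0.003] | t 10.625 pos [ 0.5095 -0.1335  0.0893] bay [-0.0776 -0.1853] F [ 0.1  0.1 -1.4] w 0.453 q6 -0.78
```

Request:
step_arm:
  increments:
    - {"rx": 0, "ry": 0.09, "rz": 0, "dx": 0.035, "dy": 0, "dz": 0.15, "fingers": 0.545}
    - {"rx": 0, "ry": 0, "rz": 0, "dx": 0.035, "dy": 0, "dz": 0.15, "fingers": 0.545}
    - {"rx": 0, "ry": 0, "rz": 0, "dx": 0, "dy": 0, "dz": 0, "fingers": 0.545}

```text
time: 11.0
eef_pos: [0.5867, -0.1241, 0.0893]
ee_rot: [-1.327, 0.984, -0.986]
wrist_force: [0.1, -0.3, -0.3]
width: 0.455
```

```bash
python3 -c "
from h import *
need([*b2w(0,-.197),.013],107.97)
w=snap('wrist','w')['image'];s=snap('side','s')['image']
print(np.load('pics/w.npz')['cam_to_world'].round(3))
cv2.imwrite('pics/w2.png',np.hstack([w,s])[:, :,:] if 0 else cv2.resize(np.hstack([w,s]),(800,300)))
"
```

```text
shift [-0.012  0.305  0.003] turn [-0.009 -0.019 -0.005] | t 11.0 pos [ 0.5867 -0.1241  0.0893] bay [-0.0013 -0.2002] F [ 0.1 -0.3 -0.3] w 0.455 q6 -0.63
[[ 0.955 -0.279 -0.097  0.56 ]
 [ 0.295  0.911  0.287 -0.045]
 [ 0.008 -0.303  0.953  0.253]
 [ 0.     0.     0.     1.   ]]
```

View pics/w2.png

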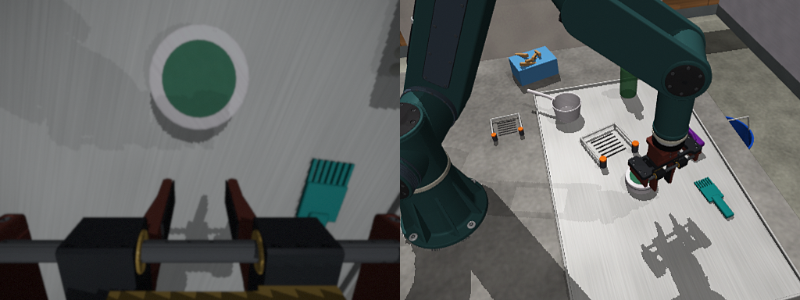

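The wrist view (left) has the tin centred ahead of the fingers at about (199,77). The posts are just out of view, so I raise the hand to see tin and posts together.

Request:
step_arm:
  increments:
    - {"rx": 0, "ry": -0.02, "rz": 0, "dx": -0.1, "dy": -0.22, "dz": 0, "fingers": 0.545}
    - {"rx": 0, "ry": 0, "rz": 0, "dx": -0.1, "dy": -0.22, "dz": 0, "fingers": 0.545}
    - {"rx": 0, "ry": 0, "rz": 0, "dx": 0, "dy": -0.2, "dz": 0, "fingers": 0.545}
    - {"rx": 0, "ry": 0, "rz": 0, "dx": 0, "dy": 0, "dz": 0, "fingers": 0.545}

```text
time: 11.6
eef_pos: [0.5605, -0.0758, 0.2507]
ee_rot: [-1.336, 0.989, -0.97]
wrist_force: [-0.2, 0.1, -0.2]
width: 0.452
```

```bash
python3 -c "
from h import *
need([*b2w(0,-.197),.013],107.97)
tin('wrist','w3')
im=cv2.imread('pics/w3.png');m=cv2.inRange(cv2.cvtColor(im,cv2.COLOR_BGR2HSV),(3,150,60),(20,255,255))
k,l,s,ce=cv2.connectedComponentsWithStats(m)
for i in range(1,k):
  if s[i,4]>30: w=world('w3',*ce[i],.04);print(s[i],w,w2b(w))
m=cv2.inRange(cv2.cvtColor(im,cv2.COLOR_BGR2HSV),(65,60,30),(90,255,120))
k,l,s,ce=cv2.connectedComponentsWithStats(m)
for i in range(1,k):
  if s[i,4]>150: w=world('w3',*ce[i],.036);print('tin',s[i],w,w2b(w))
"
```

```text
shift [0.214 0.948 0.051] turn [ 0.006 -0.008 -0.014] | t 11.6 pos [ 0.5605 -0.0758  0.2507] bay [-0.0113 -0.1461] F [-0.2  0.1 -0.2] w 0.452 q6 -0.57
wrist [240, 0, 50, 23, 872] [ 0.5655 -0.0584  0.036 ] bay [-0.0011 -0.1311]
wrist [341, 55, 43, 74, 1676] [ 0.7329 -0.1286  0.036 ] bay [ 0.1364 -0.2496]
[305  43  19  22 296] [0.58211114 0.08017527 0.04      ] [ 0.05738889 -0.00444383]
[205  44  19  21 295] [0.46916418 0.04332895 0.04      ] [-0.0614161  -0.00465332]
tin [ 240  123   50   50 1968] [ 0.56085981 -0.04347332  0.036     ] [-0.00096728 -0.11550755]
tin [ 341  205   43   74 1698] [ 0.73275196 -0.12809628  0.036     ] [ 0.1364396  -0.24902649]
```

View pics/w3.png

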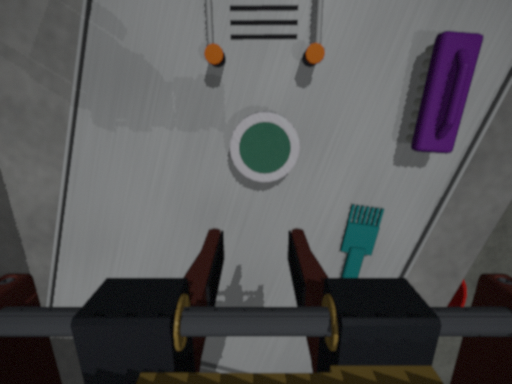

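The wrist view shows the tin at (265,147) in front of the gap, with caps at (214,54) and (315,53). Its tin position agrees with the finger-contact position to within 1 mm, so I take the wrist camera's post positions and update the bay.

```bash
sed -i 's/^P1=.*/P1=np.array([.4690,.0433]);P2=np.array([.5822,.0802]);O=(P1+P2)\/2/' h.py; python3 -c "
from h import *
print(w2b([.5609,-.0434]),np.degrees(np.arctan2(ey[1],ey[0])),b2w(0,.078-.0525))
need([*b2w(0,-.195),.05],108.05)"
```

```text
[ 0.00097365 -0.11091287] 108.05450435108216 [0.517697   0.08599443]
shift [0.228 0.79  0.052] turn [ 0.01  -0.01  -0.018] | t 11.65 pos [ 0.5588 -0.0753  0.2483] bay [-0.011  -0.1406] F [-0.5  0.6  0.6] w 0.457 q6 -0.57
```

Request:
step_arm:
  increments:
    - {"rx": 0.01, "ry": -0.01, "rz": -0.018, "dx": 0.115, "dy": 0.1, "dz": 0.026, "fingers": 0.545}
    - {"rx": 0, "ry": 0, "rz": 0, "dx": 0.115, "dy": 0.2, "dz": 0.026, "fingers": 0.545}
    - {"rx": 0, "ry": 0, "rz": 0, "dx": 0, "dy": 0.22, "dz": 0, "fingers": 0.545}
    - {"rx": 0, "ry": 0, "rz": 0, "dx": 0, "dy": 0.22, "dz": 0, "fingers": 0.545}
    - {"rx": 0, "ry": 0, "rz": 0, "dx": 0, "dy": 0, "dz": 0, "fingers": 0.545}

```text
time: 12.28
eef_pos: [0.5792, -0.1265, 0.0515]
ee_rot: [-1.344, 0.989, -0.97]
wrist_force: [-1.3, 0.8, 1.1]
width: 0.462
```

```bash
python3 -c "
from h import *
need([*b2w(0,-.195),.013],108.05)"
```

```text
shift [-0.002  0.154  0.031] turn [ 0.013 -0.009 -0.009] | t 12.275 pos [ 0.5792 -0.1265  0.0515] bay [-0.0074 -0.1956] F [-1.3  0.8  1.1] w 0.462 q6 -0.64
```

Request:
step_arm:
  increments:
    - {"rx": 0.01, "ry": -0.01, "rz": -0.01, "dx": 0, "dy": 0.08, "dz": 0.03, "fingers": 0.545}
    - {"rx": 0, "ry": 0, "rz": 0, "dx": 0, "dy": 0.06, "dz": 0.002, "fingers": 0.545}
    - {"rx": 0, "ry": 0, "rz": 0, "dx": 0, "dy": 0, "dz": 0, "fingers": 0.545}

```text
time: 12.65
eef_pos: [0.5862, -0.1245, 0.018]
ee_rot: [-1.344, 0.975, -0.975]
wrist_force: [0.4, 0.6, 1.4]
width: 0.458
```

```bash
python3 -c "
from h import *
need([*b2w(0,-.125),.013],108.05)"
```

```text
shift [-0.283  0.02   0.   ] turn [ 0.003 -0.001  0.002] | t 12.65 pos [ 0.5862 -0.1245  0.018 ] bay [-0.0002 -0.1959] F [0.4 0.6 1.4] w 0.458 q6 -0.63
```

Request:
step_arm:
  increments:
    - {"rx": 0, "ry": 0, "rz": 0, "dx": -0.04, "dy": 0.012, "dz": 0, "fingers": 0.545}
    - {"rx": 0, "ry": 0, "rz": 0, "dx": -0.04, "dy": 0, "dz": 0, "fingers": 0.545}
    - {"rx": 0, "ry": 0, "rz": 0, "dx": -0.04, "dy": 0, "dz": 0, "fingers": 0.545}
    - {"rx": 0, "ry": 0, "rz": 0, "dx": -0.04, "dy": 0, "dz": 0, "fingers": 0.545}
    - {"rx": 0, "ry": 0, "rz": 0, "dx": -0.04, "dy": 0, "dz": 0, "fingers": 0.545}
    - {"rx": 0, "ry": 0, "rz": 0, "dx": -0.04, "dy": 0, "dz": 0, "fingers": 0.545}
    - {"rx": 0, "ry": 0, "rz": 0, "dx": -0.04, "dy": 0, "dz": 0, "fingers": 0.545}

```text
time: 13.52
eef_pos: [0.5652, -0.0542, 0.0183]
ee_rot: [-1.343, 0.971, -0.979]
wrist_force: [1.1, -0.5, -0.2]
width: 0.457
```

```bash
cat > wr.py <<'E'
from h import *
import sys
f=sys.argv[1]; im=snap('wrist',f)['image'];h=cv2.cvtColor(im,cv2.COLOR_BGR2HSV)
for nm,lo,hi,z in(('cap',(3,150,60),(20,255,255),.04),('tin',(65,60,30),(90,255,120),.036)):
  k,l,s,ce=cv2.connectedComponentsWithStats(cv2.inRange(h,lo,hi))
  for i in range(1,k):
    if s[i,4]>100: w=world(f,*ce[i],z);print(nm,s[i],w.round(4),w2b(w).round(4))
need([*b2w(0,.0255),.013],108.05)
E
python3 wr.py w4; python3 -c "
from h import *
tin('scene','h5')"
```

```text
cap [  84    0   56   36 1537] [0.4695 0.0406 0.04  ] [-0.0599 -0.0027]
cap [ 368    0   54   37 1611] [0.5834 0.0774 0.04  ] [ 0.0598 -0.003 ]
tin [  191   102   131   129 13214] [ 0.5483 -0.0041  0.036 ] [ 0.0012 -0.0696]
tin [431 336  32  48 894] [ 0.7056 -0.0865  0.036 ] [ 0.1252 -0.1967]
shift [-0.587  0.019 -0.006] turn [-0.002 -0.001  0.005] | t 13.575 pos [ 0.5644 -0.053   0.0182] bay [ 0.0013 -0.1211] F [-1.6  0.7 -0.4] w 0.454 q6 -0.53
scene [207, 0, 46, 37, 1001] [0.3425 0.0824 0.036 ] bay [-0.1677  0.0764]
scene [385, 0, 40, 59, 1391] [0.6239 0.4155 0.036 ] bay [0.2031 0.3058]
```

In close view the caps are symmetric at bay x = ±60 mm and the tin is at +1.2 mm. I make a small correction and push in.

Request:
step_arm:
  increments:
    - {"rx": 0, "ry": 0, "rz": 0, "dx": -0.03, "dy": 0.012, "dz": -0.005, "fingers": 0.545}
    - {"rx": 0, "ry": 0, "rz": 0, "dx": -0.03, "dy": 0, "dz": -0.004, "fingers": 0.545}
    - {"rx": 0, "ry": 0, "rz": 0, "dx": -0.03, "dy": 0, "dz": -0.003, "fingers": 0.545}
    - {"rx": 0, "ry": 0, "rz": 0, "dx": -0.03, "dy": 0, "dz": -0.002, "fingers": 0.545}

```text
time: 14.12
eef_pos: [0.5527, -0.0257, 0.0151]
ee_rot: [-1.342, 0.97, -0.98]
wrist_force: [0.4, -1.6, 0.6]
width: 0.456
```

```bash
python3 wr.py w5
```

```text
cap [ 101   56   53   54 2183] [0.4686 0.0443 0.04  ] [-0.0596  0.001 ]
cap [ 367   57   54   53 2166] [0.5821 0.0809 0.04  ] [0.0596 0.0007]
tin [  189   102   135   131 13774] [0.5357 0.0245 0.036 ] [-0.002  -0.0386]
tin [431 363  23  21 232] [ 0.695  -0.0676  0.036 ] [ 0.1209 -0.1755]
shift [-0.464  0.006  0.007] turn [-0.003 -0.001  0.006] | t 14.175 pos [ 0.5519 -0.0248  0.015 ] bay [-0.0018 -0.0904] F [0.  0.3 0.7] w 0.456 q6 -0.48
```

Request:
step_arm:
  increments:
    - {"rx": 0, "ry": 0, "rz": 0, "dx": -0.015, "dy": 0, "dz": 0.005, "fingers": 0.545}
    - {"rx": 0, "ry": 0, "rz": 0, "dx": -0.015, "dy": 0, "dz": 0.003, "fingers": 0.545}
    - {"rx": 0, "ry": 0, "rz": 0, "dx": -0.015, "dy": 0, "dz": 0, "fingers": 0.545}
    - {"rx": 0, "ry": 0, "rz": 0, "dx": -0.015, "dy": 0, "dz": 0, "fingers": 0.545}

```text
time: 14.68
eef_pos: [0.5491, -0.0091, 0.015]
ee_rot: [-1.342, 0.97, -0.979]
wrist_force: [-0.5, -1.3, -0.0]
width: 0.456
```

```bash
python3 wr.py w6
```

```text
cap [ 103   98   51   49 1957] [0.4687 0.0444 0.04  ] [-0.0595  0.0012]
cap [ 359   98   51   49 1930] [0.582 0.081 0.04 ] [0.0596 0.0008]
tin [  189   102   135   132 13787] [0.532  0.0411 0.036 ] [-0.0003 -0.0216]
shift [-0.399  0.006 -0.001] turn [-0.003 -0.001  0.006] | t 14.725 pos [ 0.5488 -0.0087  0.015 ] bay [ 0.0003 -0.0741] F [ 0.4 -0.4  0.3] w 0.455 q6 -0.45
```

Centred to within 0.5 mm, so I push on through.

Request:
step_arm:
  increments:
    - {"rx": 0, "ry": 0, "rz": 0, "dx": -0.03, "dy": 0, "dz": -0.001, "fingers": 0.545}
    - {"rx": 0, "ry": 0, "rz": 0, "dx": -0.03, "dy": 0, "dz": 0, "fingers": 0.545}
    - {"rx": 0, "ry": 0, "rz": 0, "dx": -0.03, "dy": 0, "dz": 0, "fingers": 0.545}
    - {"rx": 0, "ry": 0, "rz": 0, "dx": -0.03, "dy": 0, "dz": 0, "fingers": 0.545}
    - {"rx": 0, "ry": 0, "rz": 0, "dx": -0.03, "dy": 0, "dz": 0, "fingers": 0.545}
    - {"rx": 0, "ry": 0, "rz": 0, "dx": -0.03, "dy": 0, "dz": 0, "fingers": 0.545}

```text
time: 15.48
eef_pos: [0.5339, 0.0368, 0.0149]
ee_rot: [-1.342, 0.97, -0.979]
wrist_force: [1.0, -1.1, 1.0]
width: 0.456
```

```bash
python3 wr.py w7
```

```text
cap [ 119  195   46   44 1508] [0.4688 0.0449 0.04  ] [-0.0592  0.0016]
cap [ 350  196   45   43 1474] [0.5818 0.0814 0.04  ] [0.0595 0.0013]
tin [  189   102   135   132 13794] [0.5169 0.0869 0.036 ] [-0.0004  0.0266]
shift [-0.204  0.007  0.   ] turn [-0.003 -0.001  0.005] | t 15.525 pos [0.5333 0.0376 0.0149] bay [-0.0001 -0.0254] F [ 0.7 -0.1  0.5] w 0.457 q6 -0.37
```

Request:
step_arm:
  increments:
    - {"rx": 0, "ry": 0, "rz": 0, "dx": -0.03, "dy": 0, "dz": 0, "fingers": 0.545}
    - {"rx": 0, "ry": 0, "rz": 0, "dx": -0.03, "dy": 0, "dz": 0, "fingers": 0.545}
    - {"rx": 0, "ry": 0, "rz": 0, "dx": -0.03, "dy": 0, "dz": 0, "fingers": 0.545}
    - {"rx": 0, "ry": 0, "rz": 0, "dx": -0.03, "dy": 0, "dz": 0, "fingers": 0.545}
    - {"rx": 0, "ry": 0, "rz": 0, "dx": -0.03, "dy": 0, "dz": 0, "fingers": 0.545}
    - {"rx": 0, "ry": 0, "rz": 0, "dx": -0.02, "dy": 0, "dz": 0, "fingers": 0.545}

```text
time: 16.27
eef_pos: [0.5193, 0.0807, 0.0147]
ee_rot: [-1.342, 0.971, -0.979]
wrist_force: [0.7, -2.0, 1.5]
width: 0.45
```

```bash
python3 wr.py w8
```

```text
tin [  189   102   135   132 13830] [0.5024 0.1308 0.036 ] [-0.0007  0.0728]
shift [-0.02   0.007  0.001] turn [-0.003 -0.001  0.005] | t 16.325 pos [0.519  0.0811 0.0147] bay [-0.0002  0.0204] F [1.  0.8 0.3] w 0.453 q6 -0.28
```

Request:
step_arm:
  increments:
    - {"rx": 0, "ry": 0, "rz": 0, "dx": -0.012, "dy": 0, "dz": 0, "fingers": 0.545}
    - {"rx": 0, "ry": 0, "rz": 0, "dx": -0.012, "dy": 0, "dz": 0, "fingers": 0.545}

```text
time: 16.58
eef_pos: [0.5171, 0.0871, 0.0146]
ee_rot: [-1.342, 0.971, -0.978]
wrist_force: [0.5, -1.4, 1.3]
width: 0.455
```

Request:
step_arm:
  increments:
    - {"rx": 0, "ry": 0, "rz": 0, "dx": -0.01, "dy": 0, "dz": 0, "fingers": 0.545}

```text
time: 16.7
eef_pos: [0.5166, 0.089, 0.0146]
ee_rot: [-1.343, 0.97, -0.979]
wrist_force: [1.3, -10.8, 0.9]
width: 0.459
```

```bash
python3 wr.py w9
```

```text
tin [  189   103   135   131 13823] [0.4997 0.1388 0.036 ] [-0.0008  0.0813]
shift [0.012 0.007 0.   ] turn [-0.003  0.     0.007] | t 16.75 pos [0.5167 0.0889 0.0146] bay [-0.0001  0.0285] F [ 1.9 -5.8  0.4] w 0.454 q6 -0.27
```

Wrist force rose to 10.8 N against the push at bay y of about 79 mm, so the tin is on the rail. I back off, then lift.

Request:
step_arm:
  increments:
    - {"rx": 0, "ry": 0, "rz": 0, "dx": 0.02, "dy": 0, "dz": 0, "fingers": 0.545}
    - {"rx": 0, "ry": 0, "rz": 0, "dx": 0.06, "dy": 0, "dz": 0, "fingers": 0.545}
    - {"rx": 0, "ry": 0, "rz": 0, "dx": 0.1, "dy": 0, "dz": 0, "fingers": 0.545}
    - {"rx": 0, "ry": 0, "rz": 0, "dx": 0.1, "dy": 0, "dz": 0, "fingers": 0.545}
    - {"rx": 0, "ry": 0, "rz": 0, "dx": 0.1, "dy": -0.1, "dz": 0, "fingers": 0.545}
    - {"rx": 0, "ry": 0, "rz": 0, "dx": 0.1, "dy": -0.2, "dz": 0, "fingers": 0.545}
    - {"rx": 0, "ry": 0, "rz": 0, "dx": 0.1, "dy": -0.2, "dz": 0, "fingers": 0.545}
    - {"rx": 0, "ry": 0, "rz": 0, "dx": 0, "dy": -0.1, "dz": 0, "fingers": 0.545}

```text
time: 17.75
eef_pos: [0.5604, -0.0572, 0.1661]
ee_rot: [-1.345, 0.979, -0.974]
wrist_force: [0.4, -1.0, -0.5]
width: 0.456
```

```bash
python3 wr.py w10; python3 -c "
from h import *
w=cv2.imread('pics/w10.png');a=snap('scene','z1')['image'];b=snap('side','z2')['image']
tin('scene','z3')
cv2.imwrite('pics/fin.png',np.vstack([np.hstack([cv2.resize(a[110:290,190:430],(400,300)),cv2.resize(b[130:280,180:380],(400,300))]),np.hstack([cv2.resize(w,(400,300)),cv2.resize(a,(400,300))])]))"
```

```text
cap [184  43  25  27 494] [0.4689 0.0437 0.04  ] [-0.0595  0.0004]
cap [314  43  25  27 502] [0.5821 0.0805 0.04  ] [0.0595 0.0003]
tin [ 357  239   49   40 1294] [ 0.7239 -0.098   0.036 ] [ 0.139  -0.2133]
shift [-0.599  0.621  0.011] turn [ 0.003 -0.003  0.002] | t 17.8 pos [ 0.5614 -0.0569  0.1685] bay [-0.0028 -0.1239] F [ 0.9 -0.3  1. ] w 0.454 q6 -0.53
scene [385, 0, 40, 58, 1368] [0.6232 0.4165 0.036 ] bay [0.2028 0.307 ]
scene [273, 35, 28, 18, 391] [0.5011 0.1395 0.036 ] bay [0.0008 0.0815]
scene [220, 195, 54, 39, 174] [ 0.775  -0.1677  0.036 ] bay [ 0.166  -0.2954]
```

View pics/fin.png

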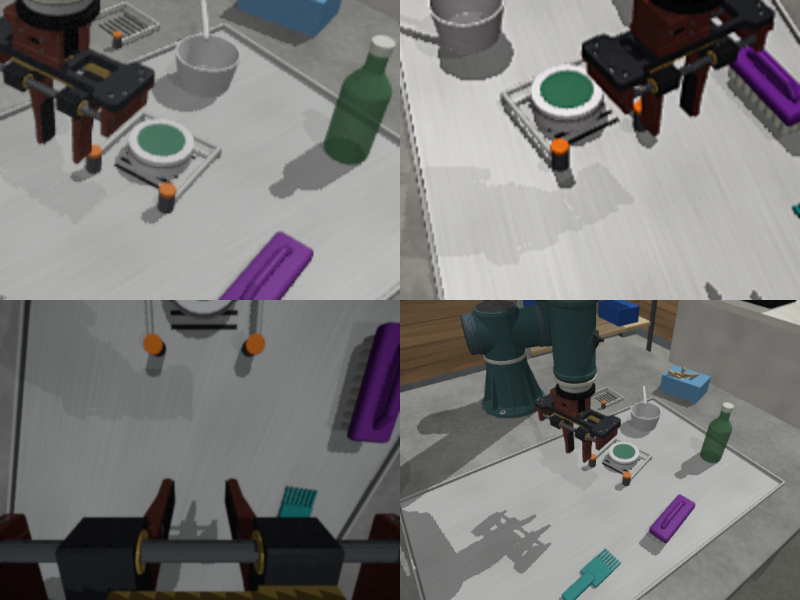

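The tin lies flat in the bay between the side rails, and the other objects are where they were. One wrist check from above, to be sure of rail contact.

Request:
step_arm:
  increments:
    - {"rx": 0, "ry": 0, "rz": 0, "dx": 0, "dy": -0.2, "dz": 0, "fingers": 0.545}
    - {"rx": 0, "ry": 0, "rz": 0, "dx": -0.15, "dy": -0.1, "dz": 0, "fingers": 0.545}
    - {"rx": 0, "ry": 0, "rz": 0, "dx": -0.15, "dy": 0, "dz": 0, "fingers": 0.545}
    - {"rx": 0, "ry": 0, "rz": 0, "dx": -0.1, "dy": 0, "dz": 0, "fingers": 0.545}
    - {"rx": 0, "ry": 0, "rz": 0, "dx": 0, "dy": 0, "dz": 0, "fingers": 0.545}

```text
time: 18.58
eef_pos: [0.521, 0.0439, 0.2302]
ee_rot: [-1.356, 0.996, -0.956]
wrist_force: [-0.5, -0.4, -0.0]
width: 0.456
```

```bash
python3 wr.py w11; python3 -c "
import cv2
cv2.imwrite('pics/w11c.png',cv2.resize(cv2.imread('pics/w11.png')[20:260,140:400],(780,600)[:2] if 0 else (650,600),interpolation=cv2.INTER_CUBIC))"
```

```text
cap [212 152  18  19 248] [0.4692 0.0446 0.04  ] [-0.059   0.0011]
cap [307 153  18  18 248] [0.5816 0.0811 0.04  ] [0.0592 0.0011]
tin [ 241   65   56   60 2605] [0.5004 0.1376 0.036 ] [-0.0005  0.0799]
shift [-0.158  0.869  0.061] turn [ 0.032 -0.001 -0.014] | t 18.625 pos [0.5213 0.0431 0.2301] bay [-0.0099 -0.0164] F [ 1.1 -0.3 -0.4] w 0.454 q6 -0.37
```

View pics/w11c.png

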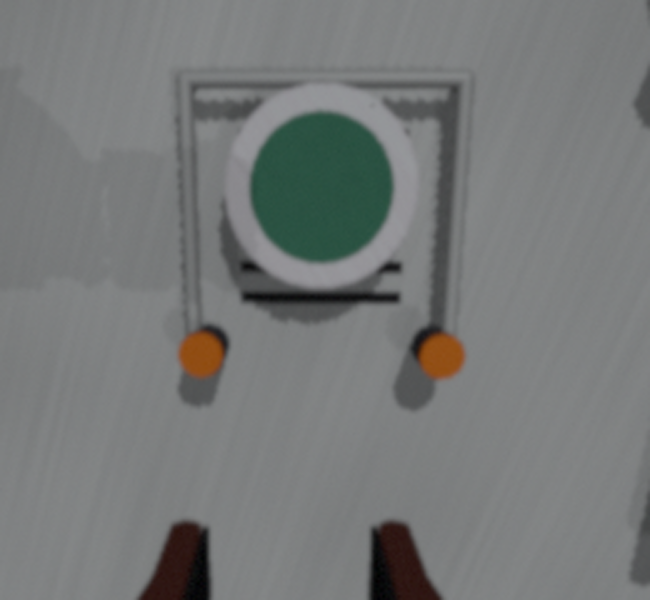

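The tin's edge touches the back rail, and its centre is 78.8 mm in from the posts against an expected 78 mm. The hand is clear, so I hand the job in.

```bash
python3 -c "
from h import *
print(bot.close_job(), bot.get_state()['time'])"
```

```text
the job is handed in; nothing more can be done
the job is handed in; nothing more can be done
```

The tin is in the large bay on the tray, flat and against the back rail, and the job is handed in at about 18.6 s of the 54 s. I pushed it with the two part-open fingers to the bay's axis, then straight in between the posts.

**Final checks**
- **Position:** the wrist camera puts the tin's centre 78.8 mm inwards from the posts (expected 78 mm) and about 0.5 mm off mid-bay.
- **Rail contact:** at the end of the push the wrist force rose from about 2 N to 10.8 N, as the tin met the rail.
- **Hand:** it is clear, with the fingertips about 0.23 m up.
- **Other things:** in the last pictures the bottle, brush, scraper and dipper look unmoved. I checked this by eye only.

**What disagreed or went wrong**
- The scene and side cameras disagreed with the wrist camera by up to about 5 mm on the posts. I used the wrist camera because it agreed with where the fingers touched the tin.
- During the first push the fingertips brushed the tray floor with about 18 N. I raised them at once.
- Early on, joint 6 reached its range limit while the arm was turning in free air. I turned the hand half a turn the other way and carried on.

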